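# Change the bottle in a reagent carrier and snap its cover shut

### The job

The medium bottle in the carrier tray is too tall for the cover: take it out and stand it upright on a clear spot of the bench. Stand the smallest bottle in the carrier's square pocket instead, then fit the tall cover and press it straight down until both clip arms snap under the rim bars and it sits level and fully home. Do not drop the bottles or the cover; leave the big bottle, the grey block and the low cover where they are.

Things in the scene. Friction and masses are not known exactly. Their poses are not given: they have to be found in the camera images.
- carrier: Grey open carrier tray, screwed to the bench: outside 120 (own x) x 100 (own y) x 36 mm high, walls 5 mm, floor 5 mm thick; origin at the centre of its underside, z up. Each end wall (at x = +/-60 mm) is cut down to 12 mm height over its middle 64 mm, where a sprung steel rim bar lies. Fixing lugs at its sides reach to y = +/-64 mm, 4 mm high. It is closed by a cover with parallel axes.
- pocket (a point): Middle of the carrier's floor (5 mm above the bench), in the centre of the square pocket for the bottle: 54 mm inside, edged by ribs 3 mm thick whose tops are 10 mm above this floor.
- rim_plus (a point): Centre of the rim bar at the carrier's +x end at rest (60.5 mm from the middle, 26 mm above the bench); a like one at the -x end. Smooth steel, 8 mm round, 62 mm long along y, sticks out 4.5 mm past the wall. Sprung outward; a barb coming from above pushes it in up to 8 mm (2 N preload, 1.5 N/mm).
- tall_cover: Loose grey tall cover, 0.2 kg, upright on its two clip arms: hood 120 (own x) x 100 (own y) mm, 111.5 mm in total height, same after a half turn. Origin at the centre, level with the lower ends of the arms (z = 0 on the bench), z up. Skirt's lower edge at z = 20.5 mm, hollow up to 72.5, top face at 76.5. Fully home on the carrier its origin is 15.5 mm above the carrier's, skirt on the walls.
- clip_plus (a point): Barb of the tall cover's +x clip arm (64.5 mm from the middle, 3.5 mm above the origin); a like one at -x. Rigid arms, 50 mm wide (y), at x = 66 to 70 mm, with a round inward barb 7 mm thick. Barbs meet the rim bars when the cover is about 13 mm above home; some 12 to 18 N straight down on the cover snaps both past.
- tall_cover_handle (a point): Centre of the tall cover's bridge handle, 104.5 mm above its origin, on its axis: a bar 90 mm long along the cover's x, 14 mm wide (y) and 14 mm high, with 21 mm free under it between posts at its ends; gripped across y from above.
- small_bottle: Smallest bottle: white, round, 42 mm in diameter and 77 mm tall, straight body to about 60 mm, narrower cap; loose, 0.12 kg, stands upright between the big bottle and the grey block, in a row. Origin at the centre of its underside. Its top is too high for the low cover; the tall cover clears it.
- mid_bottle: Medium bottle: white, round, 48 mm in diameter, 89 mm tall, straight body to about 70 mm, narrower cap; loose, 0.18 kg, stands at first in the carrier's pocket, where the tall cover cannot close over it. Origin at the centre of its underside. From 0.42 to 0.62 m ahead of the robot's base, 0.42 m to the right to 0.14 m to the left, there is nothing on the bench but the listed things.
- cuvette_block: Grey moulded block with wells, 46 x 47 mm, 62 mm high, with thin upright wires to 128 mm, loose, 0.15 kg; stands at one end of the row, some 85 mm from the small bottle centre to centre. Origin at the centre of its underside. Leave it.
- big_bottle: Big bottle: brown, round, 58 mm in diameter, 106 mm tall, loose, at the other end of the row, some 85 mm from the small bottle. Origin at the centre of its underside. Leave it.
- low_cover: Loose grey low cover of the same plan as the tall one (origin and axes likewise) but only 72.5 mm in total height, hollow up to z = 33.5 mm: it cannot close over the bottle. Leave it.
Mind the look-alikes: they are no part of the job. What is shaped like the small_bottle but green or red is not meant.

How it is judged:
By the outcome, as a careful person would: the job done as asked, in the order asked, and still so for the second after the job is handed in, with the robot touching nothing.
It also fails if it takes over 72 s, if anything falls off the work surface, if the arm or the gripper's body presses on something with over 40 N, if the wrist force passes 120 N, or if a joint passes its speed limit or range.

### The arm

A 6-joint arm with a two-finger parallel gripper is mounted at the origin on a cart in front of the work surface, level with it; the furniture and walls round the work are solid. World frame = base frame: x ahead of the robot, y to its left, z up, the work surface at z = 0. Lengths are in mm, angles in rad, forces in N, time in s.
With the tool pointing down it reaches from about 325 to 750 mm from the base axis. Payload 7.6 kg.
Tool frame: the origin (TCP) lies midway between the tips of the shut fingers; the grasp point (between the pads) lies 19 mm behind it (arm.hold_point_z is the distance from the TCP to the grasp point, in mm); z points along the fingers, y is the direction in which the jaws open and shut (so a half turn about z gives the same grasp; the last joint's range is limited). The gripper opens to 85 mm and grips with 20 to 120 N. Pads are 22 mm wide; open, the fingers measure 114 mm over their backs; the gripper's body (76 mm by 85 mm) begins 54 mm behind the grasp point. The pads swing forward as they close: fully open they stand 13 mm farther back than shut.
Start: joints at [1.076, 0.052, 1.401, -0, 1.689, -0.07], TCP at [216.359, 478.366, 231.323] pointing down, gripper open.
Joint ranges: [-2.9, 2.9], [-0.91, 2.17], [0.12, 2.37], [-1.06, 4.2], [0.26, 2.73], [-2.93, 2.93]. Speed limits (rad/s): [2.57, 2.57, 3.01, 3.14, 3.14, 3.14].

### API

Orientations are given as a unit quaternion [x, y, z, w].
In Python, from rig import monitor, eyes, arm gives the robot as it stands. The module is installed in compiled form; this text tells all that it offers.
- The arm moves only by the tool arm_command, never from a script. Its argument "moves" is a list of rows, each an object of numbers: "x", "y", "z": the shift along the world's x, y, z in mm; "wx", "wy", "wz": the turn, a rotation vector about the world's x, y, z in degrees; "hand": the finger opening in mm, from 0 to 85.4. In form: [{"x": .., "y": .., "z": .., "wx": .., "wy": .., "wz": .., "hand": ..}, ...]. A call has 1 to 12 rows; each row is the pose to reach, as a shift and turn from the pose commanded when the call began; what a row does not reach only later rows make up. A row lasts 1/12 s, in which the tool goes at most 41.7 mm and 7.16 degrees, less where a joint would pass 70% of its speed; a pose out of reach is approached as far as the arm can. A call with a gripper value outside its range is refused whole. The fingers move at their own pace and stop on an object; "newtons" is the grip in N (left out, the last holds). Time passes only in rows, so rows that repeat a pose let the fingers close. It gives the time, the measured TCP pose, the force and the opening at its end, in the units of the state.
- monitor.observe(): the state, without advancing time (a new reading comes with each control period).
- eyes.read_camera(name): name is "scene" or "top"; returns a dict with "pixels" (400x640x3 uint8, blue, green, red), "fx", "fy", "cx", "cy" (pixels), "origin" and "orientation" of the camera in the world. Camera axes: x right, y down, z forward; pixel columns grow to the right and rows downward; lengths in mm; the calibration is good to about 2 mm. A picture is of the moment at which its call begins. There is no depth.
- arm.hand_in(): hands the job in, once; it reports no verdict.
The state is a dict: "clock": time; "qpos": joint angles; "joint_velocities": joint speeds; "effort": joint torques, N m; "eef_pos": TCP position; "orientation": TCP orientation; "contact_force": force on the tool from outside, world axes, zero at the start; "moment": the same for the moment, N m; "width": finger opening in mm.
Only numpy, scipy, OpenCV 4.12 (cv2) and the standard library are available. Lean on these libraries where they do the work, as an engineer would, in place of code of your own. Each camera call takes 0.05 s, during which the arm holds its last target. There are 200 camera calls.

## Working session

There is one attempt and no reset: what is moved stays moved. The work goes in short steps, Python scripts to look and compute and a tool call to move; the robot and the scene stay as the last step left them, time stands still between calls to the robot, and variables do not carry over. Pictures are saved under pics/ and viewed, about 8 in all and at most 12, crops included, and the job is handed in when it is done.

Besides the shell and the picture viewer there is one more tool, called after ">>>" by a JSON object that holds its "method" and its "body". arm_command: Moves the arm, as the interface text tells. Its arguments: {"type":"object","properties":{"moves":{"type":"array","items":{"type":"object","properties":{"x":{"type":"number"},"y":{"type":"number"},"z":{"type":"number"},"wx":{"type":"number"},"wy":{"type":"number"},"wz":{"type":"number"},"hand":{"type":"number"}}}},"newtons":{"type":"number"}},"required":["moves"]}

```bash
mkdir -p pics
cat > h.py <<'E'
import numpy as np, cv2
from scipy.spatial.transform import Rotation as R
from rig import monitor, eyes, arm
def cam(n):
    c=eyes.read_camera(n); c['R']=R.from_quat(c['orientation']).as_matrix(); c['o']=np.array(c['origin'],float); return c
def ray(c,u,v,z):
    d=c['R']@np.array([(u-c['cx'])/c['fx'],(v-c['cy'])/c['fy'],1]); return c['o']+d*(z-c['o'][2])/d[2]
def proj(c,p):
    q=c['R'].T@(np.array(p,float)-c['o']); return np.array([c['fx']*q[0]/q[2]+c['cx'],c['fy']*q[1]/q[2]+c['cy']])
E
python3 - <<'E'
from h import *
for n in('scene','top'):
    c=cam(n); cv2.imwrite(f'pics/{n}0.png',c['pixels']); print(n,c['o'],c['R'].round(3).tolist(),c['fx'],c['fy'],c['cx'],c['cy'])
print(monitor.observe(), arm.hold_point_z)
E
```

```text
scene [ -21.1100011  -495.80285052  917.21157995] [[0.584, -0.611, 0.534], [-0.811, -0.429, 0.397], [-0.013, -0.665, -0.747]] 408.4991438214891 408.4991438214891 320.703858447832 196.91501623237528
top [ 404.09731902  -59.45977139 1076.98228616] [[-0.002, -0.992, 0.128], [-1.0, 0.002, -0.002], [0.002, -0.128, -0.992]] 375.7885557488752 375.7885557488752 320.76884557659696 195.9041215396062
{'clock': 0.1, 'qpos': array([ 1.07573875e+00,  5.27809170e-02,  1.40163290e+00, -2.65908417e-05,
        1.68860311e+00, -7.02813745e-02]), 'joint_velocities': array([-0.00258524, -0.00369108, -0.00257115, -0.00086307,  0.00241544,
        0.00149573]), 'effort': array([ 1.20262423e-03, -3.82583928e+01, -3.60984278e+01, -8.50143056e-05,
        4.81205454e-03, -2.47189047e-05]), 'eef_pos': array([216.20834747, 478.11348857, 230.54801235]), 'orientation': array([ 2.10796406e-01,  9.77529727e-01, -6.87557860e-04, -1.85948896e-04]), 'contact_force': array([ 0.54348747, -0.00705431, -0.32916139]), 'moment': array([ 0.00393986, -0.02526636,  0.02928161]), 'width': 84.98696117355883} 18.700000000000003
```

View pics/top0.png

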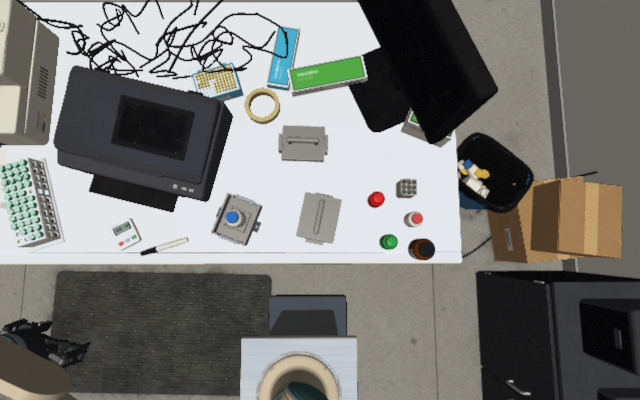

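View pics/scene0.png

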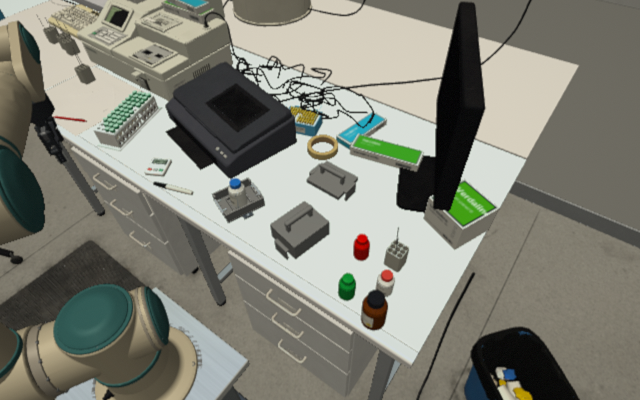

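The top picture shows the carrier at (238,218) with the blue-capped medium bottle in it. The tall cover is at (319,217); the scene view at (300,230) shows it is the taller one. The low cover is at (303,143). The small-bottle candidates are red (376,199), green (389,242), and white with a red cap (415,219). The white one fits, since it stands in the row between the brown bottle (422,249) and the block (407,187). I'll confirm with enlarged crops.

Run:
```python
import cv2,numpy as np
t=cv2.imread('pics/top0.png'); s=cv2.imread('pics/scene0.png')
f=lambda im,x,y,w,h,k:cv2.resize(im[y:y+h,x:x+w],None,fx=k,fy=k,interpolation=cv2.INTER_CUBIC)
a=f(t,205,185,145,65,5.5)   # 797x357
b=np.hstack([f(t,360,170,80,48*2-4,2.6)[:239],f(s,330,225,70,105,2.28)[:239],f(s,205,170,145,90,2.66)[:239]])
b=cv2.resize(b,(b.shape[1],239)); a=a[:,:797]
W=max(a.shape[1],b.shape[1]); print(a.shape,b.shape)
p=lambda i:cv2.copyMakeBorder(i,0,0,0,W-i.shape[1],cv2.BORDER_CONSTANT)
cv2.imwrite('pics/crop1.png',np.vstack([p(a),p(b)]))
```

```text
(358, 797, 3) (239, 754, 3)
```

View pics/crop1.png

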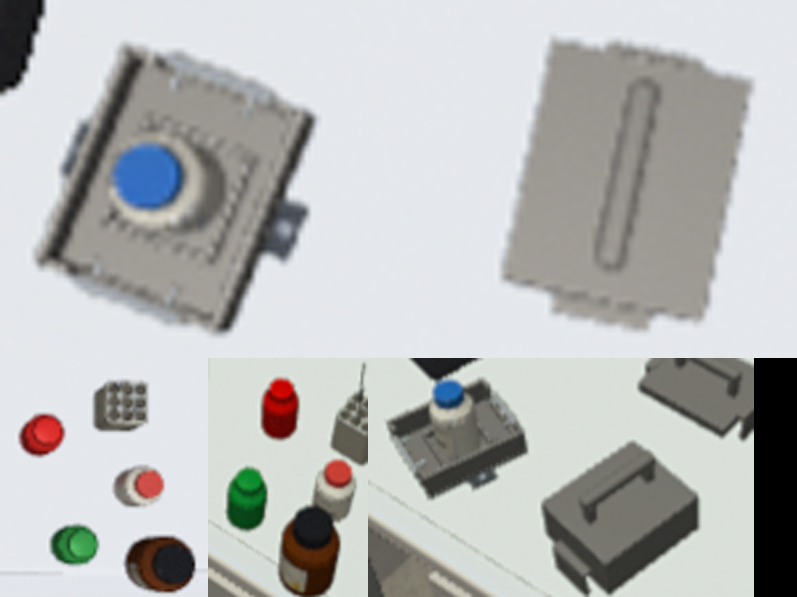

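The crop confirms it: the white bottle with the red cap stands between the brown one and the block. Red and green are the look-alikes. Next I'll fit silhouettes of the carrier and tall cover, and the cap centroids, in both cameras.

```bash
cat > fit.py <<'E'
from h import *
from scipy.optimize import minimize
from scipy.spatial import ConvexHull
K=4
def box(x0,x1,y0,y1,z0,z1): return np.array([[x,y,z] for x in(x0,x1) for y in(y0,y1) for z in(z0,z1)],float)
def cyl(r,z0,z1): a=np.linspace(0,6.283,24); return np.vstack([np.c_[r*np.cos(a),r*np.sin(a),0*a+z] for z in(z0,z1)])
COVER=[box(-60,60,-50,50,20.5,76.5),box(60,70,-25,25,40,60),box(66,70,-25,25,0,60),box(-70,-66,-25,25,0,60),box(-70,-60,-25,25,40,60),box(-45,45,-7,7,76,111.5)]
CAR=[box(-60,60,-50,50,0,12),box(-60,60,45,50,0,36),box(-60,60,-50,-45,0,36)]+[box(*sorted((sx*55,sx*60)),*sorted((sy*32,sy*50)),0,36) for sx in(1,-1) for sy in(1,-1)]+[box(*sorted((s*56.5,s*64.5)),-31,31,22,30) for s in(1,-1)]+[box(-10,10,-64,64,0,4),cyl(24,5,75),cyl(14,75,94)]
def render(c,parts,p,roi):
    x0,y0,w,h=roi; m=np.zeros((h*K,w*K),np.uint8); r=R.from_euler('z',p[2]).as_matrix()
    for P in parts:
        q=((P@r.T+[p[0],p[1],p[3] if len(p)>3 else 0])-c['o'])@c['R']
        uv=np.c_[c['fx']*q[:,0]/q[:,2]+c['cx']-x0,c['fy']*q[:,1]/q[:,2]+c['cy']-y0]
        uv=(uv+.5)*K-.5
        cv2.fillConvexPoly(m,np.round(cv2.convexHull(uv.astype(np.float32))*16).astype(np.int32),255,shift=4)
    return m>0
def mask(c,roi,thr=195):
    x0,y0,w,h=roi; im=c['pixels'][y0:y0+h,x0:x0+w]
    big=cv2.resize(im,None,fx=K,fy=K,interpolation=cv2.INTER_LINEAR)
    g=big.min(2)<thr
    n,l=cv2.connectedComponents(g.astype(np.uint8)); i=l[h*K//2,w*K//2]
    return (l==i)&g if i else g
def fit(views,parts,p0,step=(6,6,.06)):
    ms=[mask(c,r,t) for c,r,t in views]
    f=lambda p:sum((render(c,parts,p,r)^m).sum()/m.sum() for (c,r,t),m in zip(views,ms))
    best=None
    for s in(1,-1):
        x=np.array(p0,float)
        for k in(1,.4,.2):
            sim=np.vstack([x]+[x+np.eye(len(x))[i]*step[i]*k*s for i in range(len(x))])
            o=minimize(f,x,method='Nelder-Mead',options=dict(initial_simplex=sim,xatol=.02,fatol=1e-5)); x=o.x
        if best is None or o.fun<best.fun: best=o
    return best.x,best.fun,ms
def blob(c,roi,sel):
    x0,y0,w,h=roi; im=c['pixels'][y0:y0+h,x0:x0+w].astype(int); m=sel(im[...,0],im[...,1],im[...,2]); v,u=np.nonzero(m); return u.mean()+x0,v.mean()+y0,m.sum()
def tri(cs,uvs):
    A=0;b=0
    for c,(u,v,*_) in zip(cs,uvs):
        d=c['R']@np.array([(u-c['cx'])/c['fx'],(v-c['cy'])/c['fy'],1]); d/=np.linalg.norm(d); P=np.eye(3)-np.outer(d,d); A=A+P; b=b+P@c['o']
    return np.linalg.solve(A,b)
E
cat > m1.py <<'E'
from fit import *
T,S=cam('top'),cam('scene')
print('car g',ray(T,238,219,10),'cov g',ray(T,319,217,76))
# angle guesses: own x is the long axis; from crop cover handle (645,80)->(610,270)
a=ray(T,205+645/5.5,185+80/5.5,111);b=ray(T,205+610/5.5,185+270/5.5,111);print('handle',a,b,np.linalg.norm(a-b)); th=np.arctan2(*(a-b)[[1,0]])
rt,rs=(290,180,60,70),(262,190,75,75)
g=ray(T,319,217,76)
out=[]
for name,v,parts,p0 in[('cov',((T,rt,195),(S,rs,150)),COVER,(g[0],g[1],th)),('car',((T,(205,183,65,68),195),(S,(205,168,70,60),150)),CAR,(*ray(T,238,219,10)[:2],np.arctan2(*(-(ray(T,205+82/5.5,185+152/5.5,36)-ray(T,205+260/5.5,185+220/5.5,36)))[[1,0]])+np.pi/2))]:
    for vv in(v,v[:1],v[1:]):
        x,f,ms=fit(vv,parts,p0); print(name,x[:2].round(1),np.degrees(x[2]).round(2),round(f,4))
        if vv is v:
            for (c,r,t),m in zip(v,ms):
                d=render(c,parts,x,r); out.append(cv2.resize(np.dstack([m*255,0*m,d*255]).astype(np.uint8),(200,200)))
cv2.imwrite('pics/fit1.png',np.hstack(out))
red=lambda b,g,r:(r>150)&(g<130)&(b<130)
blue=lambda b,g,r:(b>150)&(r<110)
u=[blob(T,(405,205,25,27),red),blob(S,(375,262,25,24),red)];print('small cap',u,tri((T,S),u))
u=[blob(T,(215,200,40,40),blue),blob(S,(220,170,35,30),blue)];print('mid cap',u,tri((T,S),u))
E
python3 m1.py
```

```text
car g [476.55861654 173.11755341  10.        ] cov g [476.98704941 -57.01661755  76.        ]
handle [519.65627235 -65.64246877 111.        ] [430.68375306 -49.12879639 111.        ] 90.49204697171423
cov [475.8 -55.5] -11.84 0.0694
cov [476.3 -56. ] -11.74 0.0252
cov [475.1 -56.3] -11.88 0.0393
car [476.2 174.4] -20.84 0.2625
car [476.8 174.1] -20.81 0.0327
car [475.2 175.1] -21.03 0.2217
small cap [(np.float64(417.16279069767444), np.float64(218.1627906976744), np.int64(86)), (np.float64(386.75555555555553), np.float64(274.35555555555555), np.int64(90))] [ 473.10091853 -318.90219476   73.68947017]
mid cap [(np.float64(231.0), np.float64(216.52380952380952), np.int64(105)), (np.float64(234.29310344827587), np.float64(181.74137931034483), np.int64(58))] [476.92875386 174.87821332  90.24582631]
```

View pics/fit1.png

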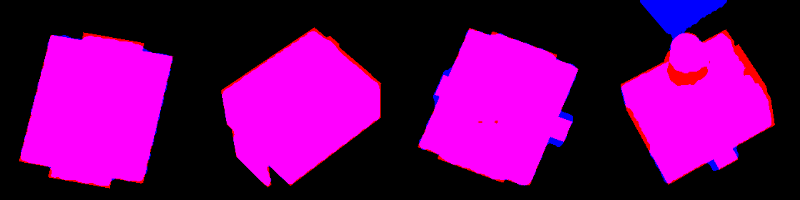

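Fits agree across the cameras to about 1 mm, and the cap heights are right:

| Item | x | y | yaw |
|---|---|---|---|
| Carrier | 476.5 | 174.3 | −20.85° |
| Tall cover | 476 | −55.8 | −11.8° |
| Medium bottle | 477 | 174.8 | – |
| Small bottle | 473 | −319 | – |

I'll go to the medium bottle first.

>>> {"method": "arm_command", "body": {"moves": [{"x":130,"y":-152,"z":0,"wz":3.5,"hand":85},{"x":130,"y":-152,"z":0,"wz":3.5,"hand":85},{"x":130,"y":-152,"z":0,"wz":3.5,"hand":85},{"x":130,"y":-152,"z":0,"wz":3.5,"hand":85},{"x":130,"y":-152,"z":0,"wz":3.5,"hand":85},{"x":260.6,"y":-303.6,"z":-60,"wz":3.5,"hand":85},{"x":260.6,"y":-303.6,"z":-60,"wz":3.5,"hand":85},{"x":260.6,"y":-303.6,"z":-60,"wz":3.5,"hand":85},{"x":260.6,"y":-303.6,"z":-60,"wz":3.5,"hand":85},{"x":260.6,"y":-303.6,"z":-60,"wz":3.5,"hand":85},{"x":260.6,"y":-303.6,"z":-60,"wz":3.5,"hand":85},{"x":260.6,"y":-303.6,"z":-60,"wz":3.5,"hand":85}], "newtons": 40}}

```text
validation failed for argument at $.mo...
```

>>> {"method": "arm_command", "body": {"moves": [{"x":130,"y":-152,"z":0,"wx":0,"wy":0,"wz":3.5,"hand":85},{"x":130,"y":-152,"z":0,"wx":0,"wy":0,"wz":3.5,"hand":85},{"x":130,"y":-152,"z":0,"wx":0,"wy":0,"wz":3.5,"hand":85},{"x":130,"y":-152,"z":0,"wx":0,"wy":0,"wz":3.5,"hand":85},{"x":130,"y":-152,"z":0,"wx":0,"wy":0,"wz":3.5,"hand":85},{"x":260.6,"y":-303.6,"z":-60,"wx":0,"wy":0,"wz":3.5,"hand":85},{"x":260.6,"y":-303.6,"z":-60,"wx":0,"wy":0,"wz":3.5,"hand":85},{"x":260.6,"y":-303.6,"z":-60,"wx":0,"wy":0,"wz":3.5,"hand":85},{"x":260.6,"y":-303.6,"z":-60,"wx":0,"wy":0,"wz":3.5,"hand":85},{"x":260.6,"y":-303.6,"z":-60,"wx":0,"wy":0,"wz":3.5,"hand":85},{"x":260.6,"y":-303.6,"z":-60,"wx":0,"wy":0,"wz":3.5,"hand":85}], "newtons": 40}}

```text
clock: 1.12
eef_pos: [478.9, 169.5, 168.2]
orientation: [0.184, 0.983, -0.002, -0.001]
contact_force: [-0.7, 0.9, -0.8]
width: 85.1
```

>>> {"method": "arm_command", "body": {"moves": [{"x":0,"y":0,"z":0,"wx":0,"wy":0,"wz":0,"hand":85},{"x":0,"y":0,"z":-40,"wx":0,"wy":0,"wz":0,"hand":85},{"x":0,"y":0,"z":-80,"wx":0,"wy":0,"wz":0,"hand":85},{"x":0,"y":0,"z":-110,"wx":0,"wy":0,"wz":0,"hand":85},{"x":0,"y":0,"z":-125,"wx":0,"wy":0,"wz":0,"hand":85},{"x":0,"y":0,"z":-127,"wx":0,"wy":0,"wz":0,"hand":85},{"x":0,"y":0,"z":-127,"wx":0,"wy":0,"wz":0,"hand":40},{"x":0,"y":0,"z":-127,"wx":0,"wy":0,"wz":0,"hand":40},{"x":0,"y":0,"z":-127,"wx":0,"wy":0,"wz":0,"hand":40},{"x":0,"y":0,"z":-127,"wx":0,"wy":0,"wz":0,"hand":40},{"x":0,"y":0,"z":-127,"wx":0,"wy":0,"wz":0,"hand":40},{"x":0,"y":0,"z":-127,"wx":0,"wy":0,"wz":0,"hand":40}], "newtons": 40}}

```text
clock: 2.12
eef_pos: [478.3, 175.3, 46.8]
orientation: [0.181, 0.984, 0.001, 0.002]
contact_force: [-1.2, -0.2, 7.1]
width: 45.4
```

>>> {"method": "arm_command", "body": {"moves": [{"x":0,"y":0,"z":0,"wx":0,"wy":0,"wz":0,"hand":40},{"x":0,"y":0,"z":0,"wx":0,"wy":0,"wz":0,"hand":40}]}}

```text
clock: 2.28
eef_pos: [478.3, 175.3, 46.7]
orientation: [0.181, 0.984, 0.001, 0.002]
contact_force: [-1.3, 0.2, 6.6]
width: 45.4
```

Run:
```python
from h import *
c=cam('scene')['pixels'][120:260,150:350]; cv2.imwrite('pics/g1.png',cv2.resize(c,None,fx=4,fy=4,interpolation=cv2.INTER_CUBIC)); s=monitor.observe(); print({k:np.round(s[k],2) for k in('clock','eef_pos','contact_force','moment','width')})
```

```text
{'clock': np.float64(2.33), 'eef_pos': array([478.34, 175.26,  46.76]), 'contact_force': array([-2.41, -0.23,  6.02]), 'moment': array([0.02, 0.19, 0.01]), 'width': np.float64(45.59)}
```

View pics/g1.png

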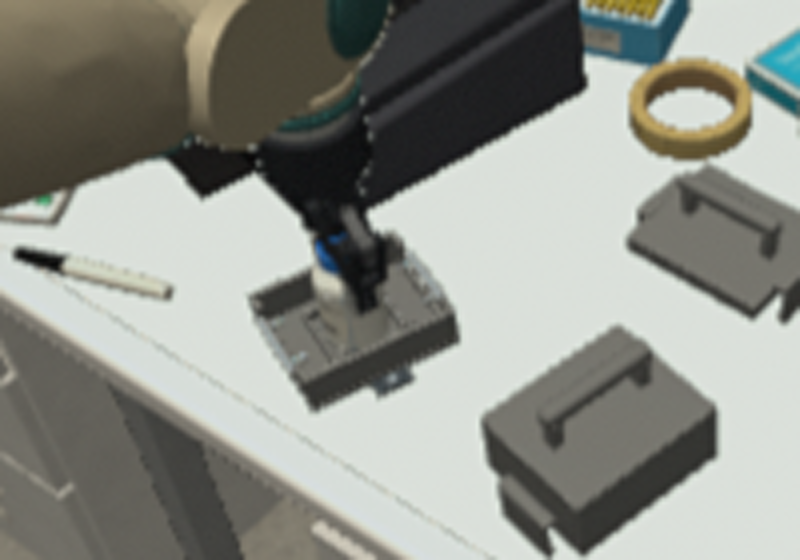

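The bottle is held at the upper body. The scene crop shows the fingers around it just under the blue cap at (335,260). Now I lift it and carry it to (585,80).

>>> {"method": "arm_command", "body": {"moves": [{"x":0,"y":0,"z":10,"wx":0,"wy":0,"wz":0,"hand":40},{"x":0,"y":0,"z":30,"wx":0,"wy":0,"wz":0,"hand":40},{"x":0,"y":0,"z":55,"wx":0,"wy":0,"wz":0,"hand":40},{"x":10,"y":-8,"z":65,"wx":0,"wy":0,"wz":0,"hand":40},{"x":30,"y":-26,"z":65,"wx":0,"wy":0,"wz":0,"hand":40},{"x":55,"y":-48,"z":65,"wx":0,"wy":0,"wz":0,"hand":40},{"x":80,"y":-70,"z":65,"wx":0,"wy":0,"wz":0,"hand":40},{"x":100,"y":-88,"z":60,"wx":0,"wy":0,"wz":0,"hand":40},{"x":108,"y":-95,"z":45,"wx":0,"wy":0,"wz":0,"hand":40},{"x":108,"y":-95,"z":25,"wx":0,"wy":0,"wz":0,"hand":40},{"x":108,"y":-95,"z":10,"wx":0,"wy":0,"wz":0,"hand":40},{"x":108,"y":-95,"z":10,"wx":0,"wy":0,"wz":0,"hand":40}]}}

```text
clock: 3.33
eef_pos: [582.9, 79.3, 51.0]
orientation: [0.181, 0.983, -0.001, -0.003]
contact_force: [-0.5, 0.2, -1.3]
width: 45.4
```

>>> {"method": "arm_command", "body": {"moves": [{"x":0,"y":0,"z":0,"wx":0,"wy":0,"wz":0,"hand":40},{"x":0,"y":0,"z":0,"wx":0,"wy":0,"wz":0,"hand":40}]}}

```text
clock: 3.5
eef_pos: [585.6, 80.0, 56.0]
orientation: [0.181, 0.984, 0.0, 0.001]
contact_force: [0.7, 0.6, -1.1]
width: 45.4
```

Run:
```python
from h import *
c=cam('scene')['pixels'][110:230,200:400]; cv2.imwrite('pics/g2.png',cv2.resize(c,None,fx=4,fy=4,interpolation=cv2.INTER_CUBIC)); s=monitor.observe(); print({k:np.round(s[k],2) for k in('clock','eef_pos','contact_force','moment','width')})
```

```text
{'clock': np.float64(3.55), 'eef_pos': array([585.82,  80.04,  56.32]), 'contact_force': array([ 0.49,  0.97, -1.39]), 'moment': array([-0.02,  0.03,  0.  ]), 'width': np.float64(45.18)}
```

View pics/g2.png

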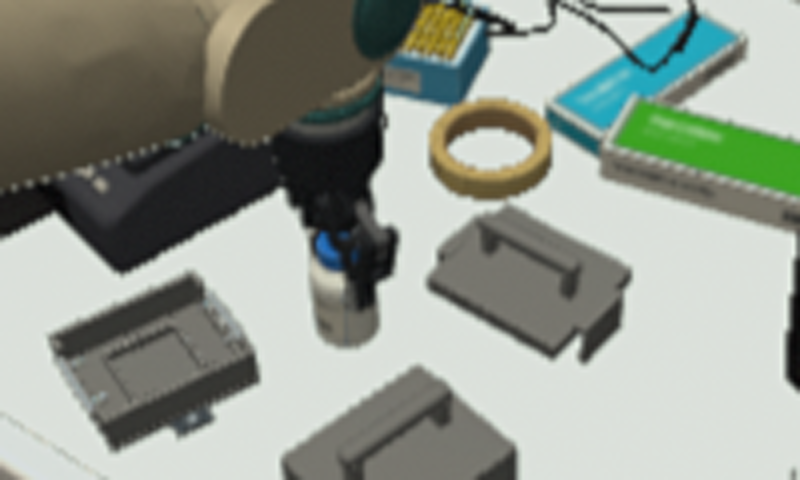

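The medium bottle hangs upright in the grip at (345,300), with the pocket empty. I'll lower it gently about 14 mm and release only once contact shows.

>>> {"method": "arm_command", "body": {"moves": [{"x":0,"y":0,"z":-3,"wx":0,"wy":0,"wz":0,"hand":40},{"x":0,"y":0,"z":-6,"wx":0,"wy":0,"wz":0,"hand":40},{"x":0,"y":0,"z":-9,"wx":0,"wy":0,"wz":0,"hand":40},{"x":0,"y":0,"z":-11,"wx":0,"wy":0,"wz":0,"hand":40},{"x":0,"y":0,"z":-13,"wx":0,"wy":0,"wz":0,"hand":40},{"x":0,"y":0,"z":-14,"wx":0,"wy":0,"wz":0,"hand":40},{"x":0,"y":0,"z":-14,"wx":0,"wy":0,"wz":0,"hand":40},{"x":0,"y":0,"z":-14,"wx":0,"wy":0,"wz":0,"hand":40},{"x":0,"y":0,"z":-14,"wx":0,"wy":0,"wz":0,"hand":40}]}}

```text
clock: 4.3
eef_pos: [585.6, 79.5, 41.9]
orientation: [0.181, 0.984, -0.0, 0.001]
contact_force: [-3.5, -1.4, 7.6]
width: 45.6
```

>>> {"method": "arm_command", "body": {"moves": [{"x":0,"y":0,"z":1,"wx":0,"wy":0,"wz":0,"hand":80},{"x":0,"y":0,"z":1,"wx":0,"wy":0,"wz":0,"hand":80},{"x":0,"y":0,"z":1,"wx":0,"wy":0,"wz":0,"hand":80},{"x":0,"y":0,"z":1,"wx":0,"wy":0,"wz":0,"hand":80},{"x":0,"y":0,"z":1,"wx":0,"wy":0,"wz":0,"hand":80},{"x":0,"y":0,"z":10,"wx":0,"wy":0,"wz":0,"hand":80},{"x":0,"y":0,"z":40,"wx":0,"wy":0,"wz":0,"hand":80},{"x":0,"y":0,"z":80,"wx":0,"wy":0,"wz":0,"hand":80},{"x":0,"y":0,"z":120,"wx":0,"wy":0,"wz":0,"hand":80},{"x":0,"y":0,"z":160,"wx":0,"wy":0,"wz":0,"hand":80},{"x":0,"y":0,"z":160,"wx":0,"wy":0,"wz":0,"hand":80}]}}

```text
clock: 5.22
eef_pos: [588.0, 80.1, 211.6]
orientation: [0.181, 0.983, 0.002, 0.008]
contact_force: [1.1, 0.2, 1.3]
width: 80.2
```

Run:
```python
from h import *
c=cam('top')
for n,u,v,z in(('blk',407,187,62),('red',377,198.5,77),('green',390,242,77),('big',424,249,106)): print(n,ray(c,u,v,z).round())
s=monitor.observe(); y=R.from_quat(s['orientation']).as_matrix()[:,1]; print(np.degrees(np.arctan2(y[1],y[0])))
r=(c['pixels'][170:220,240:300]); cv2.imwrite('pics/x.png',r)
```

```text
blk [ 560. -298.   62.]
red [ 526. -213.   77.]
green [ 410. -245.   77.]
big [ 392. -326.  106.]
69.16824032790782
```

>>> {"method": "arm_command", "body": {"moves": [{"x":-10,"y":-36,"z":0,"wx":0,"wy":0,"wz":5,"hand":80},{"x":-21,"y":-75,"z":0,"wx":0,"wy":0,"wz":10,"hand":80},{"x":-32,"y":-114,"z":0,"wx":0,"wy":0,"wz":15,"hand":80},{"x":-43,"y":-153,"z":0,"wx":0,"wy":0,"wz":20,"hand":80},{"x":-54,"y":-192,"z":0,"wx":0,"wy":0,"wz":25,"hand":80},{"x":-65,"y":-231,"z":0,"wx":0,"wy":0,"wz":30,"hand":80},{"x":-76,"y":-270,"z":0,"wx":0,"wy":0,"wz":30,"hand":80},{"x":-87,"y":-309,"z":0,"wx":0,"wy":0,"wz":30,"hand":80},{"x":-98,"y":-348,"z":0,"wx":0,"wy":0,"wz":30,"hand":80},{"x":-107,"y":-380,"z":0,"wx":0,"wy":0,"wz":30,"hand":80},{"x":-112,"y":-398.7,"z":0,"wx":0,"wy":0,"wz":30,"hand":80},{"x":-112,"y":-398.7,"z":0,"wx":0,"wy":0,"wz":30,"hand":80}]}}

```text
clock: 6.27
eef_pos: [471.0, -322.2, 199.0]
orientation: [-0.078, 0.997, 0.0, -0.001]
contact_force: [0.0, 0.7, -0.1]
width: 79.7
```

>>> {"method": "arm_command", "body": {"moves": [{"x":0,"y":0,"z":-35,"wx":0,"wy":0,"wz":0,"hand":80},{"x":0,"y":0,"z":-70,"wx":0,"wy":0,"wz":0,"hand":80},{"x":0,"y":0,"z":-90,"wx":0,"wy":0,"wz":0,"hand":80},{"x":0,"y":0,"z":-90,"wx":0,"wy":0,"wz":0,"hand":80},{"x":0,"y":0,"z":-90,"wx":0,"wy":0,"wz":0,"hand":80},{"x":0,"y":0,"z":-90,"wx":0,"wy":0,"wz":0,"hand":80}]}}

```text
clock: 6.77
eef_pos: [473.8, -319.0, 112.2]
orientation: [-0.08, 0.997, -0.001, 0.001]
contact_force: [1.1, -0.3, 0.5]
width: 80.0
```

Run:
```python
from h import *
s=monitor.observe(); print({k:np.round(s[k],2) for k in('clock','eef_pos','qpos','contact_force','moment','width')})
a=cam('top');b=cam('scene')
f=lambda i,x,y,w,h,k:cv2.resize(i['pixels'][y:y+h,x:x+w],None,fx=k,fy=k,interpolation=cv2.INTER_CUBIC)
cv2.imwrite('pics/g3.png',np.hstack([f(a,360,165,95,100,4),f(b,325,210,95,100,4)][::1]))
```

```text
{'clock': np.float64(6.77), 'eef_pos': array([ 473.82, -318.96,  112.19]), 'qpos': array([-0.66,  0.25,  1.42,  0.  ,  1.47, -2.39]), 'contact_force': array([ 1.09, -0.29,  0.46]), 'moment': array([-0.01,  0.06,  0.03]), 'width': np.float64(80.03)}
```

View pics/g3.png

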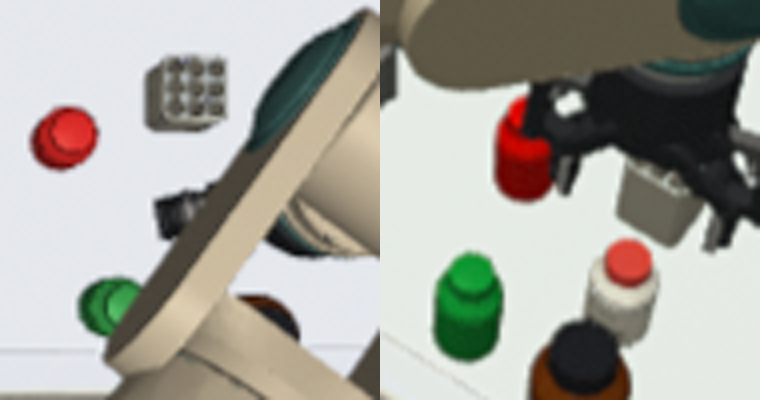

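The fingers straddle the white bottle (scene crop: tips at (560,190) and (712,250), bottle cap at (628,262)). They clear the block and the brown bottle, so I descend and grip.

>>> {"method": "arm_command", "body": {"moves": [{"x":0,"y":0,"z":-25,"wx":0,"wy":0,"wz":0,"hand":80},{"x":0,"y":0,"z":-50,"wx":0,"wy":0,"wz":0,"hand":80},{"x":0,"y":0,"z":-70,"wx":0,"wy":0,"wz":0,"hand":80},{"x":0,"y":0,"z":-81,"wx":0,"wy":0,"wz":0,"hand":80},{"x":0,"y":0,"z":-81,"wx":0,"wy":0,"wz":0,"hand":60},{"x":0,"y":0,"z":-81,"wx":0,"wy":0,"wz":0,"hand":35},{"x":0,"y":0,"z":-81,"wx":0,"wy":0,"wz":0,"hand":35},{"x":0,"y":0,"z":-81,"wx":0,"wy":0,"wz":0,"hand":35},{"x":0,"y":0,"z":-81,"wx":0,"wy":0,"wz":0,"hand":35},{"x":0,"y":0,"z":-81,"wx":0,"wy":0,"wz":0,"hand":35},{"x":0,"y":0,"z":-81,"wx":0,"wy":0,"wz":0,"hand":35},{"x":0,"y":0,"z":-81,"wx":0,"wy":0,"wz":0,"hand":35}]}}

```text
clock: 7.87
eef_pos: [474.1, -319.7, 31.8]
orientation: [-0.08, 0.997, -0.001, 0.002]
contact_force: [-0.4, 1.2, 6.4]
width: 39.6
```

>>> {"method": "arm_command", "body": {"moves": [{"x":0,"y":0,"z":8,"wx":0,"wy":0,"wz":0,"hand":35},{"x":0,"y":0,"z":24,"wx":0,"wy":0,"wz":0,"hand":35},{"x":0,"y":0,"z":48,"wx":0,"wy":0,"wz":0,"hand":35},{"x":0,"y":0,"z":75,"wx":0,"wy":0,"wz":0,"hand":35},{"x":0,"y":0,"z":102,"wx":0,"wy":0,"wz":0,"hand":35},{"x":0,"y":0,"z":129,"wx":0,"wy":0,"wz":0,"hand":35},{"x":0,"y":10,"z":150,"wx":0,"wy":0,"wz":0,"hand":35},{"x":0,"y":30,"z":160,"wx":0,"wy":0,"wz":-3,"hand":35},{"x":0,"y":60,"z":160,"wx":0,"wy":0,"wz":-8,"hand":35},{"x":0,"y":90,"z":160,"wx":0,"wy":0,"wz":-14,"hand":35},{"x":0,"y":120,"z":160,"wx":0,"wy":0,"wz":-20,"hand":35},{"x":0,"y":150,"z":160,"wx":0,"wy":0,"wz":-26,"hand":35}]}}

```text
clock: 8.87
eef_pos: [472.7, -167.7, 190.1]
orientation: [0.149, 0.989, -0.0, 0.0]
contact_force: [1.0, 0.3, -0.8]
width: 39.6
```

>>> {"method": "arm_command", "body": {"moves": [{"x":0,"y":35,"z":0,"wx":0,"wy":0,"wz":-4,"hand":35},{"x":1,"y":70,"z":0,"wx":0,"wy":0,"wz":-4,"hand":35},{"x":1,"y":105,"z":0,"wx":0,"wy":0,"wz":-4,"hand":35},{"x":2,"y":140,"z":0,"wx":0,"wy":0,"wz":-4,"hand":35},{"x":2,"y":175,"z":0,"wx":0,"wy":0,"wz":-4,"hand":35},{"x":3,"y":210,"z":0,"wx":0,"wy":0,"wz":-4,"hand":35},{"x":3,"y":245,"z":0,"wx":0,"wy":0,"wz":-4,"hand":35},{"x":3,"y":280,"z":0,"wx":0,"wy":0,"wz":-4,"hand":35},{"x":3,"y":310,"z":0,"wx":0,"wy":0,"wz":-4,"hand":35},{"x":3.5,"y":333,"z":-10,"wx":0,"wy":0,"wz":-4,"hand":35},{"x":3.5,"y":343,"z":-30,"wx":0,"wy":0,"wz":-4,"hand":35},{"x":3.5,"y":343,"z":-50,"wx":0,"wy":0,"wz":-4,"hand":35}]}}

```text
clock: 9.87
eef_pos: [476.6, 176.5, 140.1]
orientation: [0.179, 0.984, 0.001, 0.001]
contact_force: [-0.5, -0.3, -1.8]
width: 39.9
```

>>> {"method": "arm_command", "body": {"moves": [{"x":0,"y":0,"z":-20,"wx":0,"wy":0,"wz":0,"hand":35},{"x":0,"y":0,"z":-40,"wx":0,"wy":0,"wz":0,"hand":35},{"x":0,"y":0,"z":-50,"wx":0,"wy":0,"wz":0,"hand":35},{"x":0,"y":0,"z":-50,"wx":0,"wy":0,"wz":0,"hand":35},{"x":0,"y":0,"z":-50,"wx":0,"wy":0,"wz":0,"hand":35}]}}

```text
clock: 10.28
eef_pos: [476.6, 174.0, 90.0]
orientation: [0.181, 0.983, 0.0, 0.0]
contact_force: [0.2, -0.0, 0.2]
width: 39.9
```

Run:
```python
from h import *
s=monitor.observe(); print({k:np.round(s[k],2) for k in('clock','eef_pos','contact_force','moment','width')})
b=cam('scene'); print(proj(b,[476.5,174.3,5]))
a=cam('top')
f=lambda i,x,y,w,h,k:cv2.resize(i['pixels'][y:y+h,x:x+w],None,fx=k,fy=k,interpolation=cv2.INTER_CUBIC)
cv2.imwrite('pics/g4.png',np.hstack([f(b,190,120,90,110,4.4),f(a,190,150,90,110,4.4)]))
```

```text
{'clock': np.float64(10.28), 'eef_pos': array([476.62, 174.02,  90.  ]), 'contact_force': array([ 0.22, -0.01,  0.15]), 'moment': array([-0.01, -0.03,  0.  ]), 'width': np.float64(39.86)}
[239.59670877 201.76404786]
```

View pics/g4.png

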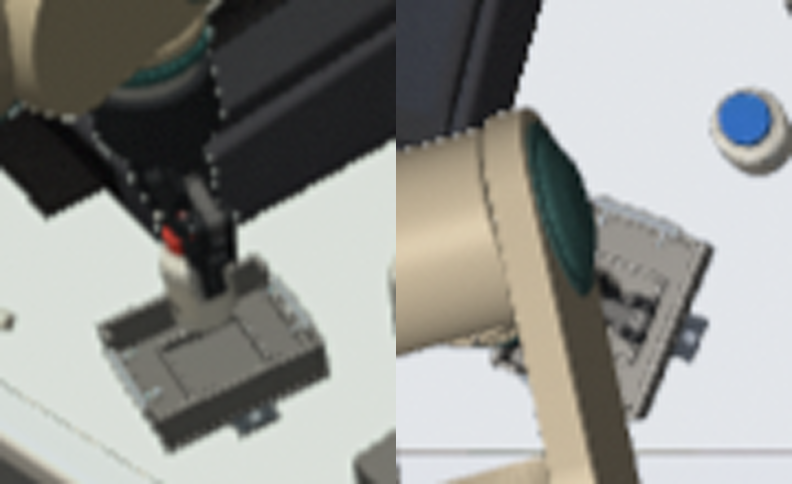

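The small bottle is held upright over the pocket and the medium bottle stands at (745,125) in the right crop. I'll lower it gently.

>>> {"method": "arm_command", "body": {"moves": [{"x":0,"y":0,"z":-12,"wx":0,"wy":0,"wz":0,"hand":35},{"x":0,"y":0,"z":-24,"wx":0,"wy":0,"wz":0,"hand":35},{"x":0,"y":0,"z":-34,"wx":0,"wy":0,"wz":0,"hand":35},{"x":0,"y":0,"z":-41,"wx":0,"wy":0,"wz":0,"hand":35},{"x":0,"y":0,"z":-45,"wx":0,"wy":0,"wz":0,"hand":35},{"x":0,"y":0,"z":-48,"wx":0,"wy":0,"wz":0,"hand":35},{"x":0,"y":0,"z":-50,"wx":0,"wy":0,"wz":0,"hand":35},{"x":0,"y":0,"z":-52,"wx":0,"wy":0,"wz":0,"hand":35},{"x":0,"y":0,"z":-53,"wx":0,"wy":0,"wz":0,"hand":35},{"x":0,"y":0,"z":-53,"wx":0,"wy":0,"wz":0,"hand":35},{"x":0,"y":0,"z":-53,"wx":0,"wy":0,"wz":0,"hand":35}]}}

```text
clock: 11.3
eef_pos: [476.8, 174.1, 36.9]
orientation: [0.181, 0.984, 0.0, 0.0]
contact_force: [0.2, -0.5, 1.1]
width: 39.5
```

>>> {"method": "arm_command", "body": {"moves": [{"x":0,"y":0,"z":-0.5,"wx":0,"wy":0,"wz":0,"hand":35},{"x":0,"y":0,"z":-0.5,"wx":0,"wy":0,"wz":0,"hand":58},{"x":0,"y":0,"z":0,"wx":0,"wy":0,"wz":0,"hand":58},{"x":0,"y":0,"z":0,"wx":0,"wy":0,"wz":0,"hand":58},{"x":0,"y":0,"z":0,"wx":0,"wy":0,"wz":0,"hand":58},{"x":0,"y":0,"z":10,"wx":0,"wy":0,"wz":0,"hand":58},{"x":0,"y":0,"z":30,"wx":0,"wy":0,"wz":0,"hand":58},{"x":0,"y":0,"z":65,"wx":0,"wy":0,"wz":0,"hand":58},{"x":0,"y":0,"z":105,"wx":0,"wy":0,"wz":0,"hand":58},{"x":0,"y":0,"z":140,"wx":0,"wy":0,"wz":0,"hand":58},{"x":0,"y":0,"z":150,"wx":0,"wy":0,"wz":0,"hand":58},{"x":0,"y":0,"z":150,"wx":0,"wy":0,"wz":0,"hand":58}]}}

```text
clock: 12.3
eef_pos: [478.1, 174.6, 191.0]
orientation: [0.181, 0.984, 0.002, 0.004]
contact_force: [0.5, 0.8, -0.3]
width: 57.7
```

>>> {"method": "arm_command", "body": {"moves": [{"x":0,"y":-35,"z":0,"wx":0,"wy":0,"wz":3,"hand":50},{"x":0,"y":-75,"z":0,"wx":0,"wy":0,"wz":6,"hand":50},{"x":0,"y":-115,"z":0,"wx":0,"wy":0,"wz":9,"hand":50},{"x":0,"y":-155,"z":0,"wx":0,"wy":0,"wz":9,"hand":50},{"x":0,"y":-195,"z":0,"wx":0,"wy":0,"wz":9,"hand":50},{"x":-0.5,"y":-220,"z":0,"wx":0,"wy":0,"wz":9,"hand":50},{"x":-0.5,"y":-230,"z":0,"wx":0,"wy":0,"wz":9,"hand":50},{"x":-0.5,"y":-230,"z":-20,"wx":0,"wy":0,"wz":9,"hand":50},{"x":-0.5,"y":-230,"z":-40,"wx":0,"wy":0,"wz":9,"hand":50},{"x":-0.5,"y":-230,"z":-50,"wx":0,"wy":0,"wz":9,"hand":50},{"x":-0.5,"y":-230,"z":-50,"wx":0,"wy":0,"wz":9,"hand":50},{"x":-0.5,"y":-230,"z":-50,"wx":0,"wy":0,"wz":9,"hand":50}]}}

```text
clock: 13.3
eef_pos: [475.6, -55.3, 135.7]
orientation: [0.103, 0.995, 0.0, -0.001]
contact_force: [0.1, 0.2, -0.3]
width: 50.1
```

```bash
cat > m2.py <<'E'
from fit import *
T,S=cam('top'),cam('scene')
s=monitor.observe(); print({k:np.round(s[k],2) for k in('clock','eef_pos','contact_force','moment','width')})
red=lambda b,g,r:(r>150)&(g<130)&(b<130)
blue=lambda b,g,r:(b>150)&(r<110)
u=[blob(T,(220,200,35,35),red),blob(S,(215,165,45,45),red)];print('small cap',u,tri((T,S),u))
u=[blob(T,(240,150,60,50),blue),blob(S,(265,145,45,45),blue)];print('mid cap',u,tri((T,S),u))
f=lambda i,x,y,w,h,k:cv2.resize(i['pixels'][y:y+h,x:x+w],None,fx=k,fy=k,interpolation=cv2.INTER_CUBIC)
cv2.imwrite('pics/g5.png',np.hstack([f(S,200,130,140,140,2.85),f(T,200,130,140,140,2.85)]))
S5=[box(-60,60,-50,50,0,12)]
E
python3 m2.py
```

```text
{'clock': np.float64(13.4), 'eef_pos': array([476.49, -55.58, 137.32]), 'contact_force': array([0.52, 0.77, 0.36]), 'moment': array([ 0.03,  0.01, -0.03]), 'width': np.float64(49.96)}
small cap [(np.float64(231.7710843373494), np.float64(217.34939759036143), np.int64(83)), (np.float64(234.73584905660377), np.float64(185.11320754716982), np.int64(53))] [475.93469455 175.77602402  76.70477047]
mid cap [(np.float64(268.659793814433), np.float64(176.1443298969072), np.int64(97)), (np.float64(nan), np.float64(nan), np.int64(0))] [nan nan nan]fit.py:35: RuntimeWarning: Mean of empty slice.
  x0,y0,w,h=roi; im=c['pixels'][y0:y0+h,x0:x0+w].astype(int); m=sel(im[...,0],im[...,1],im[...,2]); v,u=np.nonzero(m); return u.mean()+x0,v.mean()+y0,m.sum()
  ret = ret.dtype.type(ret / rcount)
```

View pics/g5.png

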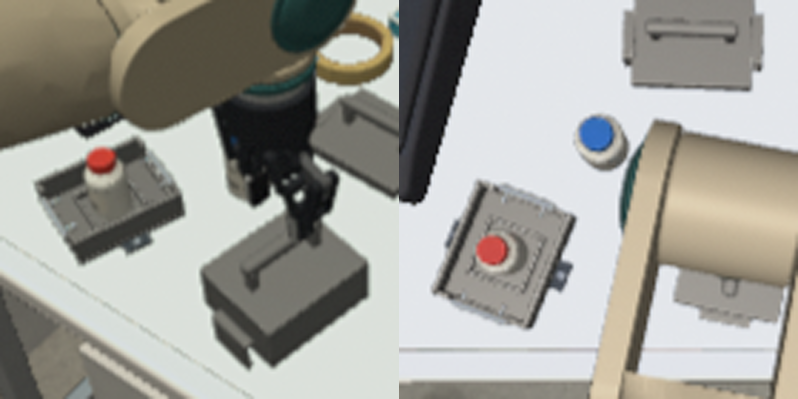

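The small bottle stands upright in the pocket, with its cap at (100,160) in the left crop and (490,250) in the right. The medium bottle is upright at (597,135). The gripper is aligned over the tall cover's handle, so I descend and grip it.

>>> {"method": "arm_command", "body": {"moves": [{"x":0,"y":0,"z":-15,"wx":0,"wy":0,"wz":0,"hand":50},{"x":0,"y":0,"z":-30,"wx":0,"wy":0,"wz":0,"hand":50},{"x":0,"y":0,"z":-42,"wx":0,"wy":0,"wz":0,"hand":50},{"x":0,"y":0,"z":-49,"wx":0,"wy":0,"wz":0,"hand":50},{"x":0,"y":0,"z":-51,"wx":0,"wy":0,"wz":0,"hand":50},{"x":0,"y":0,"z":-51,"wx":0,"wy":0,"wz":0,"hand":30},{"x":0,"y":0,"z":-51,"wx":0,"wy":0,"wz":0,"hand":5},{"x":0,"y":0,"z":-51,"wx":0,"wy":0,"wz":0,"hand":5},{"x":0,"y":0,"z":-51,"wx":0,"wy":0,"wz":0,"hand":5},{"x":0,"y":0,"z":-51,"wx":0,"wy":0,"wz":0,"hand":5},{"x":0,"y":0,"z":-51,"wx":0,"wy":0,"wz":0,"hand":5},{"x":0,"y":0,"z":-51,"wx":0,"wy":0,"wz":0,"hand":5}]}}

```text
clock: 14.4
eef_pos: [476.7, -56.0, 86.5]
orientation: [0.103, 0.995, 0.0, 0.001]
contact_force: [-1.2, 1.0, 6.2]
width: 13.5
```

>>> {"method": "arm_command", "body": {"moves": [{"x":0,"y":0,"z":0,"wx":0,"wy":0,"wz":0,"hand":5},{"x":0,"y":0,"z":0,"wx":0,"wy":0,"wz":0,"hand":5},{"x":0,"y":0,"z":0,"wx":0,"wy":0,"wz":0,"hand":5}], "newtons": 80}}

```text
clock: 14.65
eef_pos: [476.8, -56.0, 86.6]
orientation: [0.103, 0.995, 0.0, 0.001]
contact_force: [-1.0, 2.0, 7.3]
width: 12.5
```

The bar is held with TCP y −56.0, against −55.8 from the camera. I lift it and carry it over the carrier by (+0.4, +230), turning −9°.

>>> {"method": "arm_command", "body": {"moves": [{"x":0,"y":0,"z":6,"wx":0,"wy":0,"wz":0,"hand":5},{"x":0,"y":0,"z":18,"wx":0,"wy":0,"wz":0,"hand":5},{"x":0,"y":0,"z":36,"wx":0,"wy":0,"wz":0,"hand":5},{"x":0,"y":0,"z":58,"wx":0,"wy":0,"wz":0,"hand":5},{"x":0,"y":0,"z":80,"wx":0,"wy":0,"wz":0,"hand":5},{"x":0,"y":0,"z":95,"wx":0,"wy":0,"wz":0,"hand":5},{"x":0,"y":4,"z":102,"wx":0,"wy":0,"wz":0,"hand":5},{"x":0,"y":15,"z":105,"wx":0,"wy":0,"wz":0,"hand":5},{"x":0,"y":32,"z":105,"wx":0,"wy":0,"wz":-1,"hand":5},{"x":0,"y":52,"z":105,"wx":0,"wy":0,"wz":-2,"hand":5},{"x":0,"y":74,"z":105,"wx":0,"wy":0,"wz":-3,"hand":5},{"x":0,"y":96,"z":105,"wx":0,"wy":0,"wz":-4,"hand":5}]}}

```text
clock: 15.65
eef_pos: [475.0, 41.8, 188.8]
orientation: [0.138, 0.99, -0.0, -0.001]
contact_force: [0.4, 0.1, -1.4]
width: 12.6
```

>>> {"method": "arm_command", "body": {"moves": [{"x":0,"y":22,"z":0,"wx":0,"wy":0,"wz":-1,"hand":5},{"x":0,"y":44,"z":0,"wx":0,"wy":0,"wz":-2,"hand":5},{"x":0,"y":66,"z":0,"wx":0,"wy":0,"wz":-3,"hand":5},{"x":0,"y":88,"z":0,"wx":0,"wy":0,"wz":-4,"hand":5},{"x":0,"y":106,"z":0,"wx":0,"wy":0,"wz":-5,"hand":5},{"x":0,"y":120,"z":0,"wx":0,"wy":0,"wz":-5,"hand":5},{"x":0.4,"y":129,"z":0,"wx":0,"wy":0,"wz":-5,"hand":5},{"x":0.4,"y":134,"z":0,"wx":0,"wy":0,"wz":-5,"hand":5},{"x":0.4,"y":134,"z":0,"wx":0,"wy":0,"wz":-5,"hand":5},{"x":0.4,"y":134,"z":0,"wx":0,"wy":0,"wz":-5,"hand":5},{"x":0.4,"y":134,"z":0,"wx":0,"wy":0,"wz":-5,"hand":5}]}}

```text
clock: 16.57
eef_pos: [476.3, 173.5, 190.1]
orientation: [0.181, 0.983, -0.0, -0.0]
contact_force: [-1.1, -0.5, -1.5]
width: 12.5
```

Run:
```python
from fit import *
T,S=cam('top'),cam('scene')
s=monitor.observe(); print({k:np.round(s[k],2) for k in('clock','eef_pos','orientation','contact_force','moment','width')})
z=s['eef_pos'][2]-86.6; p=(476.4,174.3,np.radians(-20.85),z)
def draw(c,roi,k):
    x0,y0,w,h=roi; im=cv2.resize(c['pixels'][y0:y0+h,x0:x0+w],None,fx=k,fy=k,interpolation=cv2.INTER_CUBIC)
    m=cv2.resize(render(c,COVER,p,roi).astype(np.uint8),(im.shape[1],im.shape[0]),interpolation=cv2.INTER_NEAREST)
    cs,_=cv2.findContours(m,cv2.RETR_EXTERNAL,cv2.CHAIN_APPROX_NONE); cv2.drawContours(im,cs,-1,(0,0,255),1); return im
cv2.imwrite('pics/g6.png',np.hstack([draw(S,(185,95,100,140),4),draw(T,(185,130,100,140),4)]))
```

```text
{'clock': np.float64(16.67), 'eef_pos': array([476.42, 173.43, 190.33]), 'orientation': array([ 0.18,  0.98, -0.  ,  0.  ]), 'contact_force': array([ 0.16,  0.21, -2.26]), 'moment': array([-0.06,  0.04, -0.01]), 'width': np.float64(12.62)}
```

View pics/g6.png

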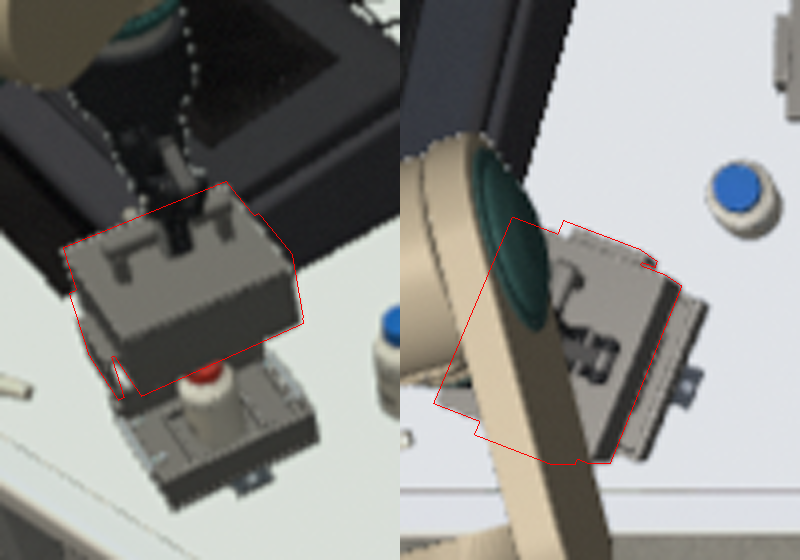

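The predicted outline lies on the held cover to within about 1 px in both views, and the bottle is clear beneath it. I correct by (+0.8, +0.6) and lower to just above the barb contact.

>>> {"method": "arm_command", "body": {"moves": [{"x":0.8,"y":0.6,"z":-8,"wx":0,"wy":0,"wz":0,"hand":5},{"x":0.8,"y":0.6,"z":-20,"wx":0,"wy":0,"wz":0,"hand":5},{"x":0.8,"y":0.6,"z":-35,"wx":0,"wy":0,"wz":0,"hand":5},{"x":0.8,"y":0.6,"z":-50,"wx":0,"wy":0,"wz":0,"hand":5},{"x":0.8,"y":0.6,"z":-60,"wx":0,"wy":0,"wz":0,"hand":5},{"x":0.8,"y":0.6,"z":-66,"wx":0,"wy":0,"wz":0,"hand":5},{"x":0.8,"y":0.6,"z":-69,"wx":0,"wy":0,"wz":0,"hand":5},{"x":0.8,"y":0.6,"z":-70,"wx":0,"wy":0,"wz":0,"hand":5},{"x":0.8,"y":0.6,"z":-70,"wx":0,"wy":0,"wz":0,"hand":5},{"x":0.8,"y":0.6,"z":-70,"wx":0,"wy":0,"wz":0,"hand":5}], "newtons": 100}}

```text
clock: 17.5
eef_pos: [477.6, 174.8, 121.1]
orientation: [0.181, 0.984, 0.0, 0.001]
contact_force: [0.3, 0.7, -1.9]
width: 11.8
```

Run:
```python
from fit import *
S=cam('scene'); s=monitor.observe(); print({k:np.round(s[k],2) for k in('clock','eef_pos','orientation','contact_force','moment','width')})
z=s['eef_pos'][2]-86.6
# fit skirt+arms lower part: silhouette in scene incl. fixed carrier; free x,y
im=S['pixels'][120:240,185:285]; cv2.imwrite('pics/g7.png',cv2.resize(im,None,fx=5,fy=5,interpolation=cv2.INTER_CUBIC))
```

```text
{'clock': np.float64(17.55), 'eef_pos': array([477.58, 174.78, 121.12]), 'orientation': array([0.18, 0.98, 0.  , 0.  ]), 'contact_force': array([ 1.06,  0.17, -1.38]), 'moment': array([ 0.05,  0.  , -0.05]), 'width': np.float64(12.02)}
```

View pics/g7.png

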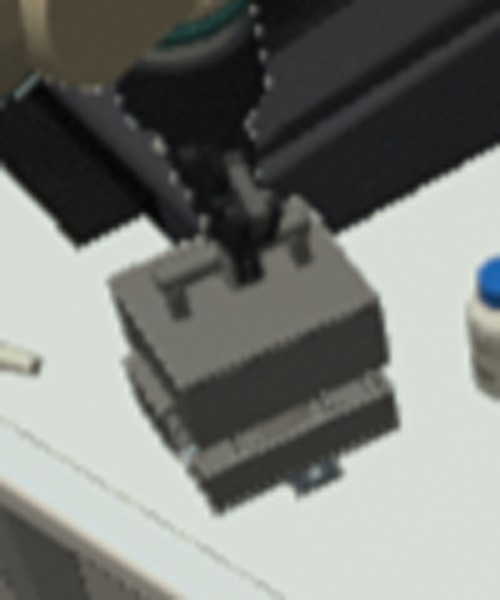

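The cover is level and squarely over the carrier, about 19 mm above home. Now I press down in steps.

>>> {"method": "arm_command", "body": {"moves": [{"x":-0.2,"y":-0.6,"z":-2,"wx":0,"wy":0,"wz":0,"hand":5},{"x":-0.2,"y":-0.6,"z":-4,"wx":0,"wy":0,"wz":0,"hand":5},{"x":-0.2,"y":-0.6,"z":-6,"wx":0,"wy":0,"wz":0,"hand":5},{"x":-0.2,"y":-0.6,"z":-8,"wx":0,"wy":0,"wz":0,"hand":5},{"x":-0.2,"y":-0.6,"z":-10,"wx":0,"wy":0,"wz":0,"hand":5},{"x":-0.2,"y":-0.6,"z":-10,"wx":0,"wy":0,"wz":0,"hand":5}]}}

```text
clock: 18.05
eef_pos: [478.2, 174.4, 112.7]
orientation: [0.181, 0.983, 0.001, 0.002]
contact_force: [-0.8, -0.2, 9.9]
width: 12.0
```

>>> {"method": "arm_command", "body": {"moves": [{"x":0,"y":0,"z":-2,"wx":0,"wy":0,"wz":0,"hand":5},{"x":0,"y":0,"z":-4,"wx":0,"wy":0,"wz":0,"hand":5},{"x":0,"y":0,"z":-4,"wx":0,"wy":0,"wz":0,"hand":5}]}}

```text
clock: 18.3
eef_pos: [476.9, 174.3, 106.3]
orientation: [0.181, 0.984, 0.0, -0.0]
contact_force: [-0.2, 1.8, -5.1]
width: 12.0
```

>>> {"method": "arm_command", "body": {"moves": [{"x":0,"y":0,"z":-2,"wx":0,"wy":0,"wz":0,"hand":5},{"x":0,"y":0,"z":-4,"wx":0,"wy":0,"wz":0,"hand":5},{"x":0,"y":0,"z":-6,"wx":0,"wy":0,"wz":0,"hand":5},{"x":0,"y":0,"z":-7,"wx":0,"wy":0,"wz":0,"hand":5},{"x":0,"y":0,"z":-8,"wx":0,"wy":0,"wz":0,"hand":5},{"x":0,"y":0,"z":-8,"wx":0,"wy":0,"wz":0,"hand":5},{"x":0,"y":0,"z":-8,"wx":0,"wy":0,"wz":0,"hand":5}]}}

```text
clock: 18.88
eef_pos: [476.4, 174.2, 102.2]
orientation: [0.181, 0.984, -0.0, -0.0]
contact_force: [-19.8, -3.8, 27.7]
width: 12.2
```

TCP is at 102.2 and home is predicted at 102.1, so it is seated. I relieve the load, release and retreat.

>>> {"method": "arm_command", "body": {"moves": [{"x":0,"y":0,"z":3,"wx":0,"wy":0,"wz":0,"hand":5},{"x":0,"y":0,"z":4,"wx":0,"wy":0,"wz":0,"hand":5},{"x":0,"y":0,"z":4,"wx":0,"wy":0,"wz":0,"hand":40},{"x":0,"y":0,"z":4,"wx":0,"wy":0,"wz":0,"hand":40},{"x":0,"y":0,"z":4,"wx":0,"wy":0,"wz":0,"hand":40},{"x":0,"y":0,"z":4,"wx":0,"wy":0,"wz":0,"hand":40},{"x":0,"y":0,"z":12,"wx":0,"wy":0,"wz":0,"hand":40},{"x":0,"y":0,"z":35,"wx":0,"wy":0,"wz":0,"hand":40},{"x":0,"y":0,"z":70,"wx":0,"wy":0,"wz":0,"hand":40},{"x":0,"y":0,"z":100,"wx":0,"wy":0,"wz":0,"hand":40},{"x":0,"y":0,"z":110,"wx":0,"wy":0,"wz":0,"hand":40},{"x":0,"y":0,"z":110,"wx":0,"wy":0,"wz":0,"hand":40}]}}

```text
clock: 19.88
eef_pos: [478.4, 174.4, 212.4]
orientation: [0.181, 0.984, 0.002, 0.003]
contact_force: [-0.0, 0.1, 0.9]
width: 40.2
```

>>> {"method": "arm_command", "body": {"moves": [{"x":0,"y":-35,"z":20,"wx":0,"wy":0,"wz":0,"hand":40},{"x":0,"y":-75,"z":40,"wx":0,"wy":0,"wz":0,"hand":40},{"x":0,"y":-115,"z":40,"wx":0,"wy":0,"wz":0,"hand":40},{"x":0,"y":-155,"z":40,"wx":0,"wy":0,"wz":0,"hand":40},{"x":0,"y":-195,"z":40,"wx":0,"wy":0,"wz":0,"hand":40},{"x":0,"y":-225,"z":40,"wx":0,"wy":0,"wz":0,"hand":40},{"x":0,"y":-250,"z":40,"wx":0,"wy":0,"wz":0,"hand":40},{"x":0,"y":-250,"z":40,"wx":0,"wy":0,"wz":0,"hand":40},{"x":0,"y":-250,"z":40,"wx":0,"wy":0,"wz":0,"hand":40}]}}

```text
clock: 20.63
eef_pos: [476.4, -76.7, 246.6]
orientation: [0.182, 0.983, 0.0, -0.001]
contact_force: [0.5, 0.9, -0.6]
width: 40.3
```

Run:
```python
from fit import *
T,S=cam('top'),cam('scene'); s=monitor.observe(); print({k:np.round(s[k],2) for k in('clock','eef_pos','contact_force','width')})
L=[p+[0,0,15.5] for p in COVER]+CAR[:-2]
for z in(13,6,0,-3):
  print(z,[round((render(c,[p+[0,0,15.5+z] for p in COVER]+CAR[:-2],(476.4,174.3,np.radians(-20.85)),r)^mask(c,r,t)).sum()/mask(c,r,t).sum(),4) for c,r,t in((T,(195,170,80,85),195),(S,(195,145,80,85),150))])
f=lambda i,x,y,w,h,k:cv2.resize(i['pixels'][y:y+h,x:x+w],None,fx=k,fy=k,interpolation=cv2.INTER_CUBIC)
b=f(S,195,145,80,85,4.7); cv2.imwrite('pics/g8.png',np.hstack([b,cv2.resize(S['pixels'][100:330,180:420],(417,b.shape[0]))]))
```

```text
{'clock': np.float64(20.73), 'eef_pos': array([476.74, -75.22, 247.26]), 'contact_force': array([0.25, 0.3 , 0.  ]), 'width': np.float64(40.2)}
13 [np.float64(0.0832), np.float64(0.4568)]
6 [np.float64(0.0572), np.float64(0.4572)]
0 [np.float64(0.039), np.float64(0.4561)]
-3 [np.float64(0.0369), np.float64(0.4564)]
```

View pics/g8.png

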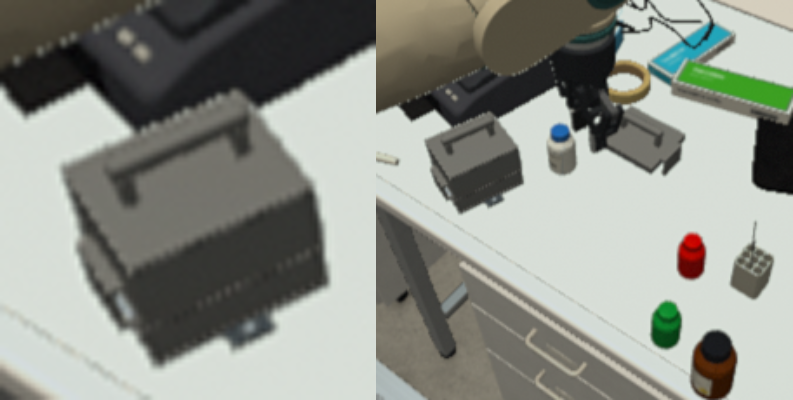

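The cover sits flush and level on the carrier with no gap along the skirt line at (240,280). The medium bottle stands upright at (562,150). The block, big bottle and low cover are where they were, and the gripper is clear. Handing in.

```bash
python3 -c "
from rig import arm
print(arm.hand_in())"
```

```text
the job is handed in; nothing more can be done
None
```

The job is done and handed in at about 21 s of the 72 s allowed.

**What I did:** I stood the medium bottle upright on the bench at about (585, 80). The white, red-capped small bottle went into the pocket. I then pressed the tall cover down until the force dropped away past the barbs and it seated.

**Last checks:**
- **Cover height:** the tool stopped at z = 102.2 against 102.1 predicted for home, with about 28 N upward at the final press.
- **Sideways force:** about −20 N along x showed at that same press. I did not look into it; it was gone after release.
- **Pictures:** the cover looks level with no gap at the skirt, and the medium bottle is upright. The big bottle, block and low cover look unmoved.
- **Snap of each clip:** I judged this from the force drop and the seated height. Neither clip was checked up close.
- **Top-camera outline:** it matches home clearly better than 6 or 13 mm high, though a model 3 mm below home scored slightly better (0.037 against 0.039). That difference is within its resolution.
- **Scene-camera outline:** this check told me nothing, because the dark background merged with the cover's outline.

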